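Seat the snap-cap cup in its sprung holder and cover it

ROBOT

A 6-joint arm with a two-finger parallel gripper is mounted at the origin on the work surface. World frame = base frame: x ahead of the robot, y to its left, z up, the work surface at z = 0. Lengths are in mm, angles in rad, forces in N, time in s.
With the tool pointing down it reaches from about 350 to 775 mm from the base axis. Payload 7.3 kg.
Tool frame: the origin (TCP) lies on the front face of the gripper's body, between the roots of the fingers; the fingertips stand 66 mm ahead of it and the grasp point (between the pads) lies 47 mm ahead of it (bot.tcp_to_grasp is the z of the grasp point in the tool frame, in mm); z points along the fingers, y is the direction in which the jaws open and shut (so a half turn about z gives the same grasp; the last joint's range is limited). The gripper opens to 92 mm and grips with 3 to 60 N. Pads are 19 mm wide; open, the fingers measure 130 mm over their backs; the gripper's body (75 mm by 190 mm) begins 47 mm behind the grasp point.
Start: joints at [-1.337, 0.342, 1.524, -0, 1.275, -0.146], TCP at [194.658, -487.593, 292.241] pointing down, gripper open.
Joint ranges: [-2.53, 2.53], [-0.77, 2.02], [0.04, 2.7], [-1, 4.14], [0.28, 2.66], [-3.11, 3.11]. Speed limits (rad/s): [2.57, 2.57, 3.14, 3.14, 3.14, 3.14].

INTERFACE

Orientations are given as [roll, pitch, yaw] about the fixed x, y, z axes, in that order (R = Rz(yaw) Ry(pitch) Rx(roll)).
In Python, from plant import bot gives the robot as it stands.
- The arm moves only by the tool carry_out, never from a script. Its argument "deltas" is a list that holds one entry, the list of rows, each a list of 4 numbers: the shift along the tool's x, y, z in mm, then the turn about the tool's z in units of 5 degrees (1.0 is 5 degrees). A call has 1 to 20 rows; each row is the pose to reach, as a shift and turn from the pose commanded when the call began, along the tool's axes at that moment; what a row does not reach only later rows make up. A row lasts 1/10 s, in which the tool goes at most 50 mm and 8.59 degrees, less where a joint would pass 70% of its speed; a pose out of reach is approached as far as the arm can. A call with a gripper value outside its range is refused whole. "fingers" is the finger opening in mm, from 0 to 91.8, set as the call begins (left out, the last holds). The fingers move at their own pace and stop on an object; the grip force is fixed at half the most. Time passes only in rows, so rows that repeat a pose let the fingers close. It gives the time, the measured TCP pose, the force and the opening at its end, in the units of the state.
- bot.get_obs(): the state, without advancing time (a new reading comes with each control period).
- bot.capture(name): name is "side" or "top" or "wrist"; returns (picture, depth): 420x560x3 uint8, blue, green, red; 420x560 float32, mm along the optical axis (not along the pixel's ray), 0 where there is no reading.
- bot.camera_model(name): a dict with "K" (3x3 intrinsics, pixels), "camera_from_world" (4x4, takes a point from world to camera coordinates). Camera axes: x right, y down, z forward; pixel columns grow to the right and rows downward; lengths in mm; the calibration is good to about 2 mm. A picture is of the moment at which its call begins: read the wrist's pose just before it. camera_model takes no time and is no camera call; for the wrist camera it gives the pose at the moment of the call.
- bot.close_job(): hands the job in, once; it reports no verdict.
The state is a dict: "time": time; "joint_positions": joint angles; "dq": joint speeds; "tau": joint torques, N m; "tool_pos": TCP position; "tcp_rot": TCP orientation; "contact_force": force on the tool from outside, world axes, zero at the start; "moment": the same for the moment, N m; "grip_width": finger opening in mm.
Only numpy, scipy, OpenCV 4.12 (cv2) and the standard library are available. Lean on these libraries where they do the work, as an engineer would, in place of code of your own. Each camera call takes 0.05 s, during which the arm holds its last target. There are 200 camera calls.

TASK

Stand the straight-sided aluminium cup of snap caps in the sloping round holder on the grey base plate; the holder's jaws grip tightly, so twist the cup to and fro while pressing lightly until it is fully home on the holder's floor, never ramming it: the holder stands on a sprung stem that must not be driven down to its stop. Then swing the round cover over the cup's mouth right to its stop and let go; never tip the cup so far that it would spill, and leave everything else on the bench where it is.

Things in the scene. Friction and masses are not known exactly. Their poses are not given: they have to be found in the camera images.
- cup_mid (a point): Centre (on the axis, half-way up) of the loose cup: plain aluminium, straight round wall 44 mm across, 75 mm tall, about 0.2 kg, upright on the bench mat; a few brass snap caps show inside. Lower 40 mm solid, above that hollow with a 3 mm wall, open at the top. z axis = up the cup's axis. The mat's top is 3 mm above the work surface.
- cup_foot (a point): Centre of the cup's underside, 37.5 mm below cup_mid along the cup's axis; same axes.
- holder_floor (a point): Centre of the floor of the fixed holder, a dark steel round socket 66 mm across outside, 52 mm inside, 30 mm deep, on a grey base plate. z axis = the socket's axis, up out of its mouth; it leans 30 degrees from vertical, roughly towards the robot, so the cup goes in tilted. x axis = up the slope; y axis = level, towards the cover's pivot. A cup that is home stands 45 mm out of the socket.
- holder_mouth (a point): Centre of the socket's mouth, 30 mm up its axis from the floor; same axes. Four sprung black jaws inside, with sloping lead-ins, touch the cup's foot from about 12 mm above the floor down. Pushed straight, they hold the cup against more than 35 N; while it is turned (either way, to and fro too; 0.4 to 1.1 N m) a push of 5 to 20 N sinks it. It stays gripped where left.
- cover_pivot (a point): Pivot of the cover: top of a steel post (14 mm across, cap 22 mm) parallel to the holder's axis, 80 mm from it along the holder's y and 77.5 mm above its floor, level with the cover's underside. Axes as holder_floor.
- holder (a joint): How far the whole holder (socket, post and cover together) has been pushed down its axis on its sprung stem (m): 0 = at rest at its upper stop, 0.010 = at its lower stop. It begins to sink at a push of about 15 N along the axis and sinks 1 mm for each further 2.5 N; past 7 mm (over 30 N) counts as rammed. It springs back when let go.
- cover (a joint): Angle of the cover about the pivot (rad): 0 = over the cup, at its stop; grows as it swings out towards the holder's +x (counter-clockwise seen from above), up to 2.1. Starts well out, stays where left; about 1 N at the peg moves it. Aluminium disc 58 mm across, 4 mm thick, on an 80 mm arm; it passes 2.5 mm above the rim of a cup that is home and strikes one that is not.
- cover_peg (a point): Point to pinch on the upright steel peg (12 mm across, 34 mm tall, parallel to the holder's axis) at the centre of the cover's disc: on the peg's axis, 23 mm above the disc's top face and 11 mm below the peg's top, 80 mm from the pivot's axis. Its z axis is the peg's.
- dish: Bystander: wide low aluminium dish of snap caps, 80 mm across, 30 mm tall; origin under its centre. Stands near the cup; leave it.
- jar: Bystander: glass jar with an aluminium lid, 56 mm across, 85 mm tall; origin under its centre. Stands near the cup; leave it.
- notebook: Bystander: olive notebook 110 x 150 x 25 mm lying at the back; origin under its centre.
- awl: Bystander: wooden-handled awl lying at the back.
- mallet: Bystander: mallet lying at the back on the left.
- cardholder: Bystander: dark brown card holder 75 x 100 x 12 mm lying on the left; origin under its centre.
- whetblock: Bystander: flat wooden block 50 x 120 x 20 mm lying at the back; origin under its centre.
Things that resemble listed ones, but are neither listed nor needed, are in the scene too. What is shaped like the part that bears cup_mid but green or pink is not meant.

How it is judged (in metres and radians):
On the way:
1. the cup is fully home in the holder while the cover is still swung out (z of cup_foot in the frame of holder_floor below 0.003 m and distance between cup_foot and holder_floor below 0.006 m and angle between the z axis of cup_mid and the z axis of holder_floor, either way round below 0.08 rad and value of joint cover above 0.8 rad), for 0.2 s.
At the end, for the whole second after the job is handed in: The cup stands in the holder in line with it (within 0.08 rad), its foot within 3 mm of the floor and 6 mm of its centre, at rest; the cover is closed over it to within 0.1 rad of its stop (z of cup_foot in the frame of holder_floor below 0.003 m and distance between cup_foot and holder_floor below 0.006 m and angle between the z axis of cup_mid and the z axis of holder_floor, either way round below 0.08 rad and value of joint cover below 0.1 rad and linear speed of cup below 0.02 m/s); the robot touches nothing.
It fails at once if the cup is tipped more than 1 rad (57 degrees) from upright (angle between cup_mid's own z axis and vertical above 1 rad).
It fails at once if a bystander is moved by more than 30 mm (distance of any of dish, jar, notebook, awl, mallet, cardholder, whetblock from where it was at the start of the episode above 0.03 m).
It fails at once if the holder is rammed down its sprung stem by more than 7 mm (value of joint holder above 0.007 m).
It also fails if it takes over 70 s, if anything falls off the work surface, if the arm or the gripper's body presses on something with over 40 N, if the wrist force passes 120 N, or if a joint passes its speed limit or range.

## Working session

There is one attempt and no reset: what is moved stays moved. The work goes in short steps, Python scripts to look and compute and a tool call to move; the robot and the scene stay as the last step left them, time stands still between calls to the robot, and variables do not carry over. Pictures are saved under pics/ and viewed, about 8 in all and at most 12, crops included, and the job is handed in when it is done.

Besides the shell and the picture viewer there is one more tool, called after "Call:" in YAML: its name, and indented under it one key for each argument. carry_out: Moves the arm, as the interface text tells. Its arguments: {"type":"object","properties":{"deltas":{"type":"array","items":{"type":"array","items":{"type":"array","items":{"type":"number"}}}},"fingers":{"type":"number"}},"required":["deltas"]}

```bash
mkdir -p pics; ls
python3 - <<'E'
from plant import bot
import cv2,numpy as np
print(bot.get_obs(), [a for a in dir(bot) if a[0]!='_'])
for n in("top","side"):
    p,d=bot.capture(n); cv2.imwrite(f"pics/{n}0.png",p); np.savez(f"pics/{n}0.npz",p=p,d=d,**bot.camera_model(n))
    print(n,bot.camera_model(n))
E
```

```text
pics
{'time': 0.0, 'joint_positions': array([-1.33703888e+00,  3.42738298e-01,  1.52502721e+00, -3.49818173e-05,
        1.27544102e+00, -1.46027487e-01]), 'dq': array([ 0.00092552, -0.00095386, -0.00181495,  0.00018018,  0.0024933 ,
        0.00017155]), 'tau': array([-1.94169712e-03, -4.31246710e+01, -2.44226253e+01,  7.15201395e-02,
        5.60235931e-02, -1.31094862e-04]), 'tool_pos': array([ 194.55227086, -487.27418875,  291.53326222]), 'tcp_rot': array([-3.13999109e+00, -2.01738056e-04,  3.79794985e-01]), 'contact_force': array([ 1.19201596, -0.37245672, -0.12948087]), 'moment': array([-0.01297907, -0.06395394,  0.02250978]), 'grip_width': 91.45569086021719} ['Unreachable', 'camera_model', 'capture', 'close_job', 'get_obs', 'tcp_to_grasp']
top {'K': array([[403.65577336,   0.        , 271.18255938],
       [  0.        , 403.65577336, 220.83627621],
       [  0.        ,   0.        ,   1.        ]]), 'camera_from_world': array([[-3.57957206e-03, -9.99983808e-01, -4.42378865e-03,
         2.18914162e+01],
       [-9.85698056e-01,  4.27370814e-03, -1.68466848e-01,
         5.76520886e+02],
       [ 1.68483026e-01,  3.75748065e-03, -9.85697393e-01,
         9.39561425e+02],
       [ 0.00000000e+00,  0.00000000e+00,  0.00000000e+00,
         1.00000000e+00]])}
side {'K': array([[411.76985817,   0.        , 283.49251018],
       [  0.        , 411.76985817, 208.43683904],
       [  0.        ,   0.        ,   1.        ]]), 'camera_from_world': array([[-9.74997159e-01, -2.22115495e-01,  6.72658634e-03,
         5.55206652e+02],
       [-1.56869142e-01,  6.66521116e-01, -7.28794672e-01,
         1.57376731e+02],
       [ 1.57393178e-01, -7.11627929e-01, -6.84699262e-01,
         1.22542448e+03],
       [ 0.00000000e+00,  0.00000000e+00,  0.00000000e+00,
         1.00000000e+00]])}
```

View pics/top0.png

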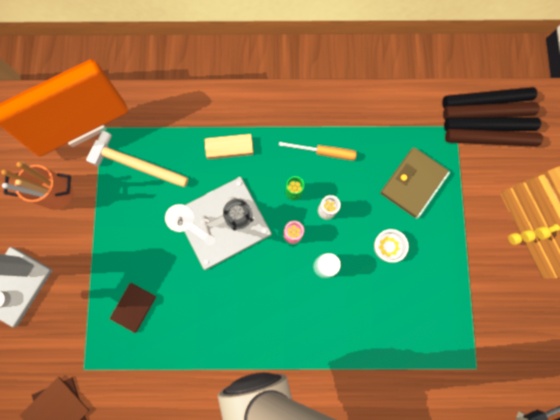

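View pics/side0.png

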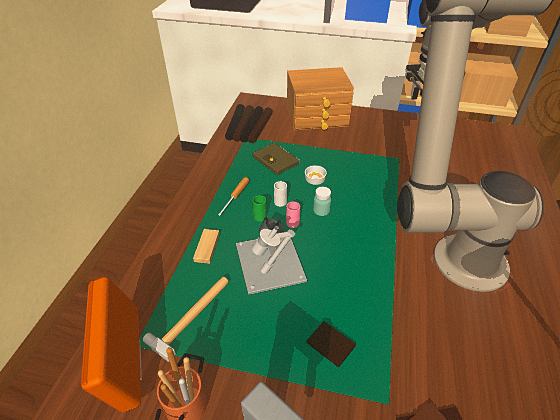

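Run:
```python
import cv2,numpy as np
a=cv2.imread("pics/top0.png")[165:285,150:350]; b=cv2.imread("pics/side0.png")[175:295,205:345]
A=cv2.resize(a,None,fx=2.5,fy=2.5,interpolation=2)  # 500x300
B=cv2.resize(b,None,fx=4,fy=4*.625,interpolation=2)
B=cv2.resize(b,(350,300),interpolation=2)
c=np.zeros((300,800,3),np.uint8); c[:,:500]=A; c[:,500:]=B[:,:300]
cv2.imwrite("pics/crop0.png",c)
```

```text
(no output)
```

View pics/crop0.png

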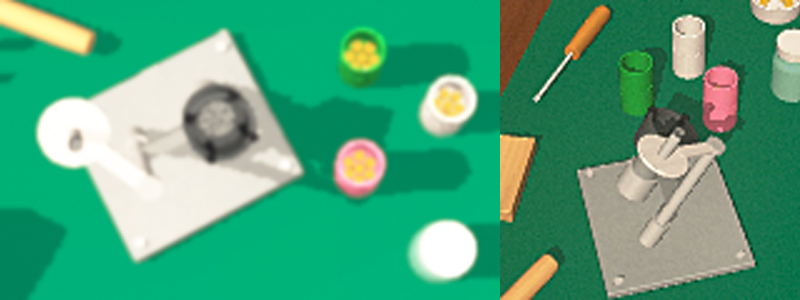

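```bash
cat > h.py <<'E'
import cv2,numpy as np
def load(f):
    z=np.load(f); return z['p'],z['d'],z['K'],z['camera_from_world']
def ray(K,T,u,v):
    d=T[:3,:3].T@np.linalg.solve(K,[u,v,1.]); return -T[:3,:3].T@T[:3,3],d
def unproj(d,K,T):
    v,u=np.mgrid[:d.shape[0],:d.shape[1]]
    P=np.stack([(u-K[0,2])/K[0,0]*d,(v-K[1,2])/K[1,1]*d,d],-1)
    return (P-T[:3,3])@T[:3,:3]
def onz(K,T,u,v,z):
    c,d=ray(K,T,u,v); return c+d*(z-c[2])/d[2]
E
python3 - <<'E'
from h import *
np.set_printoptions(precision=1,suppress=True,linewidth=180)
p,d,K,T=load("pics/top0.npz"); W=unproj(d,K,T)
print(W[206,330],W[265,327],W[300,250],W[250,225])
def plane(m):
    P=W[m]; c=P.mean(0); 
    for _ in range(4):
        u,s,vt=np.linalg.svd(P-c); n=vt[2]*np.sign(vt[2,2]); r=(P-c)@n; k=abs(r)<2.5; P=P[k]; c=P.mean(0)
    return c,n,len(P),r[k].std()
yy,xx=np.mgrid[:420,:560]
for (u,v,r) in((180,218,13),):
    m=((xx-u)**2+(yy-v)**2<r*r)&(d>0)&(W[...,2]>90); print('disc',plane(m))
print('z map'); print(W[196:246:2,166:256:3,2].astype(int))
hsv=cv2.cvtColor(p,cv2.COLOR_BGR2HSV)
m=(W[...,2]>65)&(W[...,2]<95)&(xx>310)&(xx<345)&(yy>185)&(yy<225); print('cup',W[m].mean(0),W[m].min(0),W[m].max(0))
E
```

```text
[ 613.6 -125.7   46.4] [ 465.9 -108.6   90.1] [385.4  72.9   5.3] [508.6 135.5  16.7]
disc (array([553.1, 206.2, 190.5]), array([-0.5, -0.2,  0.8]), 173, np.float64(0.8341728741632829))
z map
[[   6    6    5    4    4    1    3    5    3    4    3    5   13   14   18   15   15   12   17   15   16   16   29   15   12   15   17   13   15    1]
 [   4    3    8    3    7    4    5    4    7    7    3   15   16   18   13   17   19   11   14   15   14   41   47   98   98   13   14   17   17    6]
 [   3    3    3    4    8    2    4    3    4    1   18   18   15   15   16   14   17   14   15   16   35   98  108  111  111  108   90   17   14   16]
 [   0    3    5    5    3    9    5    7   14   18   16   15   20   12   14   15   16   13   15   15   45  108  121  127  122  129  130   18   16 1023]
 [   2    4    2    3  205  201    4   17   18   16   15   15   17   15   15   16   13   16   17   18  101  119  127  123   91  125  126  119   18   18]
 [   2    2  206  205  205  207  202  198   17   16   17   15   15   18   18   19   15   14   17   16  110  126  126   93   93   89   92  116  
[... 2290 characters left out ...]
 14   19   15]
 [   4    1    1    5    2    9    2    5   15   15   13   16   16  163  160  161  158   16   13   17   15   14   16   13   15   12   16   15   16   12]
 [   5    2    2    4    5    6    3    2   19   15   16   16   14  160  160  158  154   17   13   16   14   16   13   16   16   15   15   15   17   19]
 [   3    1    3    0    4    5    5    0    1   17   14   16   16   16  158  157  156   16   19   15   14   13   13   14   12   16 1023   17   19   13]
 [   5    6    4    3    6    4    5    2    5   17   17   12   14   13  155  155   12   18   14   12   14   21   16   13   13   16   16   14   14    1]]
cup [ 611.7 -122.9   75.9] [ 590.1 -143.3   65.1] [ 632.2 -100.9   82.3]
```

```bash
cat > m.py <<'E'
from h import *
from scipy.optimize import least_squares
np.set_printoptions(precision=2,suppress=True,linewidth=180)
p,d,K,T=load("pics/top0.npz"); W=unproj(d,K,T)
yy,xx=np.mgrid[:420,:560]; X,Y,Z=W[...,0],W[...,1],W[...,2]
def plane(P):
    c=P.mean(0)
    for _ in range(6):
        u,s,vt=np.linalg.svd(P-c); n=vt[2]*np.sign(vt[2,2]); r=(P-c)@n; k=abs(r)<3; P=P[k]; c=P.mean(0)
    return c,n,P
dm=(xx>160)&(xx<197)&(yy>200)&(yy<234)&(Z>170)&(Z<212); dc,dn,dP=plane(W[dm])
rm=(xx>220)&(xx<256)&(yy>194)&(yy<233)&(Z>96)&(Z<135); rc,rn,rP=plane(W[rm])
print('disc n',dn,np.degrees(np.arccos(dn[2])),'az',np.degrees(np.arctan2(dn[1],dn[0])))
print('ring n',rn,np.degrees(np.arccos(rn[2])),'az',np.degrees(np.arctan2(rn[1],rn[0])),len(rP))
az=np.arctan2(dn[1]*len(dP)+rn[1]*len(rP),dn[0]*len(dP)+rn[0]*len(rP))
def frame(az):
    z=np.r_[.5*np.cos(az),.5*np.sin(az),np.cos(np.pi/6)]; y=np.r_[np.sin(az),-np.cos(az),0]; return np.stack([np.cross(y,z),y,z],1)
R=frame(az)
# ring: centre of enclosing circle in-plane
def circ(P,R):
    q=(P@R); (cx,cy),r=cv2.minEnclosingCircle(q[:,:2].astype(np.float32)); return R@np.r_[cx,cy,np.median(q[:,2])],r
mouth,r1=circ(rP,R); disc,r2=circ(dP[np.linalg.norm(dP-np.median(dP,0),axis=1)<40],R)
print('az',np.degrees(az),'mouth',mouth,r1,'disc',disc,r2)
print('disc in mouth frame',R.T@(disc-mouth)) # expect z 51.5
am=(xx>200)&(xx<222)&(yy>226)&(yy<250)&(Z>145)&(Z<180); q=(W[am]-mouth)@R; print('arm/cap local min,max',q.min(0),q.max(0),np.median(q,0))
E
python3 m.py
```

```text
disc n [-0.45 -0.23  0.86] 30.153055268767424 az -152.74738959548282
ring n [-0.26 -0.13  0.96] 16.940341509277957 az -153.13829301204524 99
az -152.78410411741373 mouth [578.21  94.5  111.42] 34.48571014404297 disc [556.03 206.36 190.81] 34.91598892211914
disc in mouth frame [ 66.92 109.63  53.03]
arm/cap local min,max [-10.45  68.22  48.68] [29.91 91.97 58.63] [ 5.13 81.81 54.6 ]
```

```bash
cat > d.py <<'E'
# usage: d.py x y z(TCP) yawdeg -> deltas in current tool axes
import sys,numpy as np
from plant import bot
from scipy.spatial.transform import Rotation as Ro
o=bot.get_obs(); R=Ro.from_euler('xyz',o['tcp_rot']); t=np.array(sys.argv[1:4],float)
y=np.degrees(o['tcp_rot'][2]); print('t',round(float(o['time']),2),'pos',o['tool_pos'].round(1),'yaw',round(y,2),'F',o['contact_force'].round(1),'w',round(o['grip_width'],1))
print('delta',R.inv().apply(t-o['tool_pos']).round(1),'turn',round(-(float(sys.argv[4])-y)/5,2))
E
python3 d.py 611 -122 230 27.2
```

```text
t 0.1 pos [ 194.6 -487.3  291.6] yaw 21.76 F [-0.7 -0.2 -1.3] w 92.0
delta [ 522.1 -184.8   62. ] turn -1.09
```

Call:
carry_out:
  deltas:
    - [[20,-7,0,0],[55,-20,5,-0.2],[100,-35,10,-0.4],[145,-51,15,-0.6],[190,-67,20,-0.8],[235,-83,26,-1.09],[280,-99,32,-1.09],[325,-115,38,-1.09],[370,-131,44,-1.09],[415,-147,50,-1.09],[455,-161,55,-1.09],[490,-174,59,-1.09],[512,-182,62,-1.09],[522,-185,62,-1.09],[522,-185,62,-1.09]]
  fingers: 64

```text
time: 1.6
tool_pos: [611.2, -121.6, 229.6]
tcp_rot: [-3.141, 0.001, 0.476]
contact_force: [0.1, -0.5, -0.0]
grip_width: 63.8
```

```bash
python3 d.py 611 -122 113 27.2
python3 - <<'E'
from plant import bot
import cv2,numpy as np
c=bot.camera_model("wrist");p,d=bot.capture("wrist"); cv2.imwrite("pics/w1.png",p); np.savez("pics/w1.npz",p=p,d=d,**c)
from h import *
W=unproj(d,c['K'],c['camera_from_world']); Z=W[...,2]
m=(Z>72)&(Z<84)&(abs(W[...,0]-611)<35)&(abs(W[...,1]+122)<35); q=W[m][:,:2].astype(np.float32)
print(m.sum(),cv2.minEnclosingCircle(q),q.min(0),q.max(0),Z[m].mean())
E
```

```text
t 1.6 pos [ 611.2 -121.6  229.6] yaw 27.3 F [ 0.1 -0.5 -0. ] w 63.8
delta [ -0.3   0.4 116.6] turn 0.02
780 ((611.2664794921875, -122.61512756347656), 22.08198356628418) [ 589.8493  -144.35202] [ 633.08496  -101.146996] 77.42209365120146
```

View pics/w1.png

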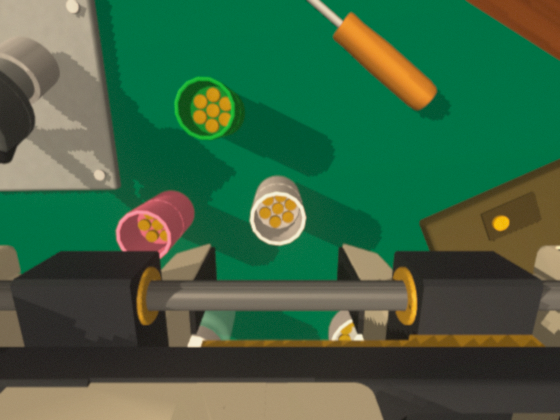

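Call:
carry_out:
  deltas:
    - [[-0.4,0.9,20,0],[-0.4,0.9,50,0],[-0.4,0.9,80,0],[-0.4,0.9,102,0],[-0.4,0.9,115,0],[-0.4,0.9,115.6,0],[-0.4,0.9,115.6,0]]

```text
time: 2.35
tool_pos: [611.1, -124.1, 115.6]
tcp_rot: [3.141, -0.001, 0.474]
contact_force: [-0.1, 0.4, -0.1]
grip_width: 63.8
```

Call:
carry_out:
  deltas:
    - [[0,0,0,0],[0,0,0,0],[0,0,0,0],[0,0,0,0],[0,0,0,0],[0,0,0,0],[0,0,0,0]]
  fingers: 38

```text
time: 3.05
tool_pos: [611.3, -123.2, 115.4]
tcp_rot: [3.141, -0.001, 0.475]
contact_force: [-0.5, 1.4, 5.3]
grip_width: 43.2
```

```bash
python3 d.py 516 62 270 27.2
```

```text
t 3.05 pos [ 611.3 -123.2  115.4] yaw 27.22 F [-0.5  1.4  5.3] w 43.2
delta [ 1.000e-01 -2.081e+02 -1.548e+02] turn 0.0
```

Call:
carry_out:
  deltas:
    - [[0,0,-15,0],[0,0,-45,0],[0,0,-85,0],[0,-8,-125,0],[0,-35,-148,0],[0,-75,-155,0],[0,-115,-155,0],[0,-155,-155,0],[0,-185,-155,0],[0,-202,-155,0],[0,-208,-155,0],[0,-208,-155,0],[0,-208,-155,0]]

```text
time: 4.35
tool_pos: [516.5, 60.8, 269.5]
tcp_rot: [3.141, 0.0, 0.474]
contact_force: [-1.2, -0.3, -1.8]
grip_width: 43.2
```

Run:
```python
from plant import bot
import cv2,numpy as np
c=bot.camera_model("wrist");p,d=bot.capture("wrist"); cv2.imwrite("pics/w2.png",p); np.savez("pics/w2.npz",p=p,d=d,**c); print(bot.get_obs()['tool_pos'],c)
```

```text
[516.49303983  60.65329091 269.40186031] {'K': array([[325.5509516 ,   0.        , 276.40770854],
       [  0.        , 325.5509516 , 212.20869779],
       [  0.        ,   0.        ,   1.        ]]), 'camera_from_world': array([[ 4.56268517e-01, -8.89841358e-01,  1.18183534e-03,
        -1.82176738e+02],
       [-8.57698741e-01, -4.39432784e-01,  2.66930137e-01,
         4.42929105e+02],
       [-2.37006139e-01, -1.22805477e-01, -9.63715158e-01,
         4.98448089e+02],
       [ 0.00000000e+00,  0.00000000e+00,  0.00000000e+00,
         1.00000000e+00]])}
```

View pics/w2.png

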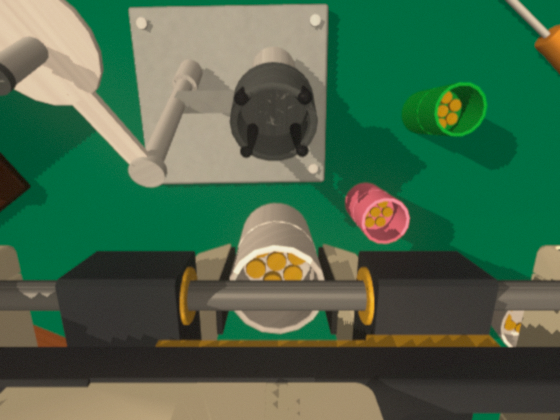

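```bash
cat > m2.py <<'E'
from h import *
from scipy.optimize import least_squares
np.set_printoptions(precision=2,suppress=True,linewidth=180)
p,d,K,T=load("pics/w2.npz"); W=unproj(d,K,T)
az=np.radians(-152.8); z=np.r_[.5*np.cos(az),.5*np.sin(az),np.cos(np.pi/6)]; y=np.r_[np.sin(az),-np.cos(az),0]; R=np.stack([np.cross(y,z),y,z],1)
m0=np.r_[578.2,94.5,111.4]
q=(W-m0)@R; r=np.hypot(q[...,0],q[...,1])
s=(r<38)&(abs(q[...,2])<8)&(d>0)
# ring top plane: fit z = a+bx+cy robustly
P=q[s]
for _ in range(8):
    A=np.c_[np.ones(len(P)),P[:,:2]]; c,*_=np.linalg.lstsq(A,P[:,2],rcond=None); e=P[:,2]-A@c; k=e>-max(1.5,2*e.std()) if _<3 else abs(e)<2.5; P=P[k]
print('plane',c,len(P),e.std())
f=lambda v,Q,r0:np.hypot(Q[:,0]-v[0],Q[:,1]-v[1])-r0
(cx,cy),rr=cv2.minEnclosingCircle(P[:,:2].astype(np.float32)); print('encl',cx,cy,rr)
# outer boundary points per angle bin
a=np.arctan2(P[:,1]-cy,P[:,0]-cx); b=(a/np.radians(15)).astype(int)
O=[];I=[]
for i in range(-11,12):
    B=P[b==i]
    if len(B)>5:
        rb=np.hypot(B[:,0]-cx,B[:,1]-cy); O.append(B[np.argsort(rb)[int(.97*len(rb))]])
O=np.array(O); v=least_squares(lambda v:f(v,O,v[2]),[0,0,33],loss='soft_l1').x; print('outer fit',v)
ctr=m0+R@np.r_[v[0],v[1],c@[1,v[0],v[1]]]; print('mouth world',ctr)
# cap
s=(abs(q[...,0])<16)&(abs(q[...,1]-80)<16)&(q[...,2]>40); Q=q[s]; print('cap z',np.percentile(Q[:,2],[5,50,95]),'xy',cv2.minEnclosingCircle(Q[:,:2].astype(np.float32)))
E
python3 m2.py
```

```text
Traceback (most recent call last):
  File "m2.py", line 12, in <module>
    A=np.c_[np.ones(len(P)),P[:,:2]]; c,*_=np.linalg.lstsq(A,P[:,2],rcond=None); e=P[:,2]-A@c; k=e>-max(1.5,2*e.std()) if _<3 else abs(e)<2.5; P=P[k]
                                                                                                                          ^^^
TypeError: '<' not supported between instances of 'list' and 'int'
```

```bash
sed -i 's/for _ in range(8)/for it in range(8)/; s/if _<3/if it<3/; s/c,\*_=np.linalg.lstsq(A,P\[:,2\],rcond=None)/c=np.linalg.lstsq(A,P[:,2],rcond=None)[0]/' m2.py; python3 m2.py
```

```text
plane [0.11 0.   0.01] 1755 0.9257019690750331
encl 0.699336051940918 -0.006408333778381348 35.86258316040039
outer fit [ 0.46 -0.2  32.88]
mouth world [578.6   94.48 111.72]
cap z [48.58 54.81 56.03] xy ((2.5057320594787598, 83.88404083251953), 16.7044734954834)
```

Call:
carry_out:
  deltas:
    - [[20,-1.7,0,0],[60,-1.7,0,0],[100,-1.7,0,0],[125,-1.7,10,0],[129,-1.7,25,0],[129,-1.7,34.7,0],[129,-1.7,34.7,0],[129,-1.7,34.7,0]]

```text
time: 5.2
tool_pos: [629.2, 121.4, 235.0]
tcp_rot: [-3.142, 0.001, 0.474]
contact_force: [-0.0, 0.0, -2.8]
grip_width: 43.1
```

```bash
cat > l.py <<'E'
# grasp point in (u,toolY,w) rel. mouth, and distance along axis from floor
import numpy as np
from plant import bot
o=bot.get_obs(); g=o['tool_pos']-[578.6,94.5,111.7+47]; a=np.radians(27.2)
u=g[0]*np.cos(a)+g[1]*np.sin(a); v=g[0]*np.sin(a)-g[1]*np.cos(a); w=g[2]
x=.866*u+.5*w; z=-.5*u+.866*w
F=o['contact_force']; fu=F[0]*np.cos(a)+F[1]*np.sin(a); fv=F[0]*np.sin(a)-F[1]*np.cos(a)
print('t %.2f u %.1f v %.1f w %.1f | local x %.1f s %.1f | yaw %.2f | F u %.1f v %.1f w %.1f axial %.1f Mz %.2f grip %.1f'%(o['time'],u,v,w,x,z+30,np.degrees(o['tcp_rot'][2]),fu,fv,F[2],-.5*fu+.866*F[2],o['moment'][2],o['grip_width']))
E
python3 l.py
```

```text
t 5.20 u 57.3 v -0.8 w 76.3 | local x 87.8 s 67.4 | yaw 27.16 | F u -0.0 v -0.0 w -2.8 axial -2.4 Mz 0.01 grip 43.1
```

Slide toward the robot so the far lip tilts the cup in the pads.

Call:
carry_out:
  deltas:
    - [[-4,0.5,0,0],[-8,0.5,0,0],[-12,0.5,0,0],[-15,0.5,0,0],[-15,0.5,0,0]]

```text
time: 5.7
tool_pos: [617.5, 115.6, 237.0]
tcp_rot: [3.141, -0.006, 0.475]
contact_force: [3.6, 4.4, 2.1]
grip_width: 42.9
```

```bash
python3 l.py
```

```text
t 5.70 u 44.2 v -1.0 w 78.3 | local x 77.5 s 75.7 | yaw 27.20 | F u 5.2 v -2.2 w 2.1 axial -0.8 Mz -0.01 grip 42.9
```

Call:
carry_out:
  deltas:
    - [[-4,0,0,0],[-8,0,0,0],[-12,0,0,0],[-16,0,0,0],[-20,0,0,0],[-23,0,0,0],[-25,0,0,0],[-25,0,0,0]]

```text
time: 6.5
tool_pos: [595.2, 104.6, 237.3]
tcp_rot: [3.141, -0.006, 0.475]
contact_force: [2.2, 5.1, 3.8]
grip_width: 42.4
```

```bash
python3 l.py
python3 - <<'E'
from plant import bot
import cv2,numpy as np
p,d=bot.capture("side"); cv2.imwrite("pics/s1.png",cv2.resize(p[120:300,190:400],None,fx=3,fy=3,interpolation=2))
E
```

```text
t 6.50 u 19.4 v -1.4 w 78.6 | local x 56.1 s 88.4 | yaw 27.22 | F u 4.3 v -3.5 w 3.8 axial 1.2 Mz 0.02 grip 42.4
```

View pics/s1.png

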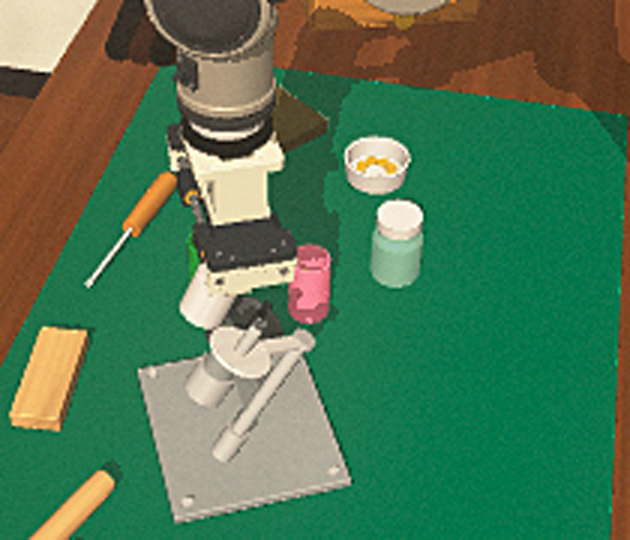

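Call:
carry_out:
  deltas:
    - [[-1.5,0,0,0],[-1.5,0,0,0],[-1.5,0,-12,0],[-1.5,0,-25,0],[-10,0.6,-30,0],[-30,1.2,-30,0],[-50,1.2,-28,0],[-57,1.2,-20,0],[-57,1.2,-10,0],[-57,1.2,0,0],[-57,1.2,0,0],[-57,1.2,0,0]]

```text
time: 7.75
tool_pos: [544.5, 76.5, 234.5]
tcp_rot: [-3.141, 0.001, 0.475]
contact_force: [-0.3, -0.8, -1.7]
grip_width: 42.8
```

```bash
python3 l.py
python3 - <<'E'
from plant import bot
from h import *
c=bot.camera_model("wrist"); p,d=bot.capture("wrist"); cv2.imwrite("pics/w3.png",p); np.savez("pics/w3.npz",p=p,d=d,**c)
p,d=bot.capture("side");c=bot.camera_model("side"); np.savez("pics/s2.npz",p=p,d=d,**c)
E
```

```text
t 7.75 u -38.6 v 0.4 w 75.8 | local x 4.5 s 114.9 | yaw 27.22 | F u -0.6 v 0.6 w -1.7 axial -1.1 Mz -0.04 grip 42.8
```

View pics/w3.png

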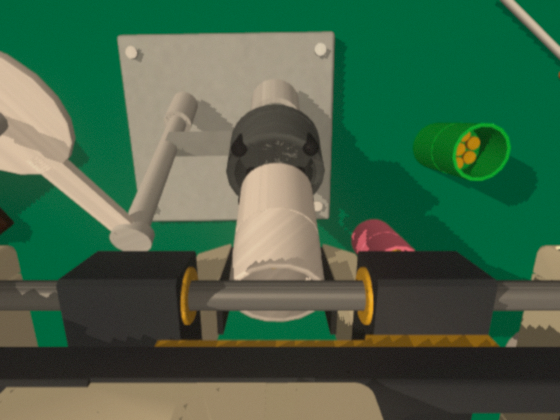

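Run:
```python
from h import *
from scipy.optimize import least_squares
np.set_printoptions(precision=3,suppress=True)
p,d,K,T=load("pics/w3.npz"); W=unproj(d,K,T)
az=np.radians(-152.8); z=np.r_[.5*np.cos(az),.5*np.sin(az),np.cos(np.pi/6)]; y=np.r_[np.sin(az),-np.cos(az),0]; R=np.stack([np.cross(y,z),y,z],1)
q=(W-[578.6,94.5,111.7])@R; q[...,2]+=30
yy,xx=np.mgrid[:420,:560]
s=(xx>238)&(xx<318)&(yy>160)&(yy<250)&(q[...,2]>46)&(q[...,2]<118)&(q[...,0]>0)&(q[...,0]<45)&(abs(q[...,1])<24); P=q[s]
print(len(P),P.min(0),P.max(0))
def res(v):
    cx=v[0]+v[2]*(P[:,2]-80); cy=v[1]+v[3]*(P[:,2]-80); return np.hypot(P[:,0]-cx,P[:,1]-cy)-22
r=least_squares(res,[0,0,0,0],loss='soft_l1'); print('axis at z80 x,y; slopes',r.x,'rms',np.std(r.fun),'foot z~',np.percentile(P[:,2],[1,5]))
```

```text
6026 [  4.845 -22.351  47.495] [ 29.518  20.746 115.236]
axis at z80 x,y; slopes [ 3.893 -0.64   0.076 -0.002] rms 0.3613444293514694 foot z~ [49.364 53.188]
```

Call:
carry_out:
  deltas:
    - [[-1.3,-0.6,0.75,0],[2,-0.6,6.5,0],[5.5,-0.6,12.5,0],[9,-0.6,18.5,0],[12,-0.6,23.7,0],[14,-0.6,27.2,0],[15.2,-0.6,29.3,0],[15.2,-0.6,29.3,0]]

```text
time: 8.65
tool_pos: [557.5, 83.9, 205.2]
tcp_rot: [-3.141, 0.001, 0.475]
contact_force: [0.3, 0.7, -2.7]
grip_width: 42.5
```

```bash
python3 l.py
```

```text
t 8.65 u -23.6 v -0.2 w 46.5 | local x 2.8 s 82.1 | yaw 27.22 | F u 0.6 v -0.5 w -2.7 axial -2.6 Mz 0.03 grip 42.5
```

Call:
carry_out:
  deltas:
    - [[-2.6,0,1.5,0],[-5.2,0,3,0],[-7,0,4,0],[-8.2,0,4.75,0],[-8.2,0,4.75,0]]

```text
time: 9.15
tool_pos: [551.0, 80.5, 202.2]
tcp_rot: [3.141, -0.004, 0.475]
contact_force: [1.8, 3.5, 5.5]
grip_width: 42.8
```

```bash
python3 l.py
```

```text
t 9.15 u -31.0 v -0.1 w 43.5 | local x -5.1 s 83.2 | yaw 27.21 | F u 3.3 v -2.3 w 5.5 axial 3.1 Mz 0.05 grip 42.8
```

Call:
carry_out:
  deltas:
    - [[-1.3,0,0.75,0],[-1.3,0,0.75,0],[1,0,-0.6,0],[3,0,-1.7,0],[3,0,-1.7,0]]

```text
time: 9.65
tool_pos: [552.5, 81.2, 202.0]
tcp_rot: [-3.141, 0.002, 0.475]
contact_force: [-0.9, 0.8, -2.5]
grip_width: 42.2
```

```bash
python3 l.py
cat > tilt.py <<'E'
from h import *
from plant import bot
from scipy.optimize import least_squares
np.set_printoptions(precision=3,suppress=True)
c=bot.camera_model("wrist"); K,T=c["K"],c["camera_from_world"]; p,d=bot.capture("wrist"); W=unproj(d,K,T); cv2.imwrite("pics/wl.png",p)
az=np.radians(-152.8); z=np.r_[.5*np.cos(az),.5*np.sin(az),np.cos(np.pi/6)]; y=np.r_[np.sin(az),-np.cos(az),0]; R=np.stack([np.cross(y,z),y,z],1)
q=(W-[578.6,94.5,111.7])@R; q[...,2]+=30
r=np.hypot(q[...,0],q[...,1]); k=(r>28)&(r<32)&(abs(q[...,2]-30)<6)&(d>0); print('mouth rim z',np.median(q[k][:,2]),k.sum())
s=(q[...,2]>36)&(q[...,2]<100)&(q[...,0]>6)&(q[...,0]<32)&(abs(q[...,1])<17)&(d>0); P=q[s]
def res(v):
    cx=v[0]+v[2]*(P[:,2]-30); cy=v[1]+v[3]*(P[:,2]-30); return np.hypot(P[:,0]-cx,P[:,1]-cy)-22
r=least_squares(res,[0,0,0,0],loss='soft_l1'); print(len(P),'axis at mouth x,y; slopes',r.x,'rms',np.std(r.fun),'top z',np.percentile(P[:,2],[50,99]))
E
python3 tilt.py
```

```text
t 9.65 u -29.3 v -0.1 w 43.3 | local x -3.7 s 82.1 | yaw 27.22 | F u -0.4 v -1.1 w -2.5 axial -1.9 Mz 0.02 grip 42.2
mouth rim z 30.083615840048722 1557
6495 axis at mouth x,y; slopes [-1.977 -0.129  0.008 -0.002] rms 0.5169598093945874 top z [70.418 91.812]
```

Call:
carry_out:
  deltas:
    - [[1.7,0,-1,0],[2.7,0,0.7,0],[3.7,0,2.5,0],[3.7,0,2.5,0]]

```text
time: 10.1
tool_pos: [555.7, 83.1, 199.3]
tcp_rot: [-3.141, 0.002, 0.475]
contact_force: [-1.5, 0.7, -3.7]
grip_width: 42.8
```

```bash
python3 l.py
```

```text
t 10.10 u -25.5 v -0.3 w 40.6 | local x -1.8 s 77.9 | yaw 27.21 | F u -1.0 v -1.3 w -3.7 axial -2.7 Mz -0.03 grip 42.8
```

Call:
carry_out:
  deltas:
    - [[0.25,-2.1,0.43,0.8],[0.5,-3.6,0.87,1.4],[0.75,-2.1,1.3,0.8],[1.0,0,1.73,0],[1.25,2.1,2.17,-0.8],[1.5,3.6,2.6,-1.4],[1.75,2.1,3.03,-0.8],[2.0,0,3.46,0]]

```text
time: 10.9
tool_pos: [556.8, 83.9, 196.6]
tcp_rot: [-3.141, 0.003, 0.473]
contact_force: [-6.4, -2.5, 3.9]
grip_width: 42.9
```

```bash
python3 l.py
```

```text
t 10.90 u -24.2 v -0.5 w 37.9 | local x -2.0 s 74.9 | yaw 27.12 | F u -6.8 v -0.7 w 3.9 axial 6.8 Mz 0.26 grip 42.9
```

Call:
carry_out:
  deltas:
    - [[0.25,-2.1,0.43,0.8],[0.5,-3.6,0.87,1.4],[0.75,-2.1,1.3,0.8],[1.0,0,1.73,0],[1.25,2.1,2.17,-0.8],[1.5,3.6,2.6,-1.4],[1.75,2.1,3.03,-0.8],[2.0,0,3.46,0]]

```text
time: 11.7
tool_pos: [558.1, 84.6, 194.4]
tcp_rot: [-3.141, 0.003, 0.474]
contact_force: [-11.4, -1.9, 13.5]
grip_width: 42.7
```

```bash
python3 l.py; python3 tilt.py
```

```text
t 11.70 u -22.7 v -0.6 w 35.7 | local x -1.8 s 72.3 | yaw 27.14 | F u -11.0 v -3.5 w 13.5 axial 17.2 Mz 0.44 grip 42.7
mouth rim z 29.429033336876074 1584
5698 axis at mouth x,y; slopes [-0.341  0.472  0.013 -0.005] rms 0.5382463655299444 top z [63.662 81.921]
```

Call:
carry_out:
  deltas:
    - [[0,-2.1,0,0.8],[0,-4.1,0,1.6],[0,-2.1,0,0.8],[0,0,0,0],[0,2.1,0,-0.8],[0,4.1,0,-1.6],[0,2.1,0,-0.8],[0,0,0,0]]

```text
time: 12.55
tool_pos: [558.8, 85.0, 192.8]
tcp_rot: [-3.141, 0.002, 0.473]
contact_force: [-5.1, -1.0, -1.1]
grip_width: 42.5
```

```bash
python3 l.py
```

```text
t 12.55 u -22.0 v -0.6 w 34.1 | local x -2.0 s 70.5 | yaw 27.11 | F u -5.0 v -1.5 w -1.1 axial 1.5 Mz 0.57 grip 42.5
```

Call:
carry_out:
  deltas:
    - [[0.25,-2.1,0.43,0.8],[0.5,-4.1,0.87,1.6],[0.75,-2.1,1.3,0.8],[1.0,0,1.73,0],[1.25,2.1,2.17,-0.8],[1.4,4.1,2.4,-1.6],[1.5,2.1,2.6,-0.8],[1.5,0,2.6,0],[1.5,-2.1,2.6,0.8],[1.5,-4.1,2.6,1.6],[1.5,-2.1,2.6,0.8],[1.5,0,2.6,0]]

```text
time: 13.75
tool_pos: [560.4, 85.6, 190.1]
tcp_rot: [-3.141, 0.002, 0.477]
contact_force: [-3.1, -1.0, -2.4]
grip_width: 42.4
```

```bash
python3 l.py
```

```text
t 13.75 u -20.3 v -0.4 w 31.4 | local x -1.9 s 67.3 | yaw 27.32 | F u -3.2 v -0.5 w -2.4 axial -0.5 Mz -0.70 grip 42.4
```

Call:
carry_out:
  deltas:
    - [[0.25,-2.1,0.43,0.8],[0.5,-4.1,0.87,1.6],[0.75,-2.1,1.3,0.8],[1.0,0,1.73,0],[1.25,2.1,2.17,-0.8],[1.4,4.1,2.4,-1.6],[1.5,2.1,2.6,-0.8],[1.5,0,2.6,0],[1.5,-2.1,2.6,0.8],[1.5,-4.1,2.6,1.6],[1.5,-2.1,2.6,0.8],[1.5,0,2.6,0]]

```text
time: 14.95
tool_pos: [562.0, 86.1, 188.9]
tcp_rot: [3.141, 0.001, 0.477]
contact_force: [-5.2, -0.3, 6.0]
grip_width: 42.6
```

```bash
python3 l.py; python3 tilt.py
```

```text
t 14.95 u -18.6 v -0.2 w 30.2 | local x -1.0 s 65.4 | yaw 27.32 | F u -4.8 v -2.1 w 6.0 axial 7.6 Mz -0.56 grip 42.6
mouth rim z 30.009201803564057 1657
5117 axis at mouth x,y; slopes [-0.386 -0.143  0.01  -0.001] rms 0.5232538884984234 top z [59.489 75.885]
```

Call:
carry_out:
  deltas:
    - [[0.25,-2.1,0.43,0.8],[0.5,-4.1,0.87,1.6],[0.6,-2.1,1.04,0.8],[0.6,0,1.04,0],[0.6,2.1,1.04,-0.8],[0.6,4.1,1.04,-1.6],[0.6,2.1,1.04,-0.8],[0.6,0,1.04,0]]

```text
time: 15.8
tool_pos: [562.8, 87.1, 187.9]
tcp_rot: [-3.141, -0.001, 0.473]
contact_force: [-4.2, 0.4, 4.9]
grip_width: 42.1
```

```bash
python3 l.py
```

```text
t 15.80 u -17.4 v -0.7 w 29.2 | local x -0.5 s 64.0 | yaw 27.11 | F u -3.5 v -2.3 w 4.9 axial 6.0 Mz 0.58 grip 42.1
```

Call:
carry_out:
  deltas:
    - [[0.25,-2.1,0.43,0.8],[0.5,-4.1,0.87,1.6],[0.75,-2.1,1.3,0.8],[0.75,0,1.3,0],[0.75,2.1,1.3,-0.8],[0.75,4.1,1.3,-1.6],[0.75,2.1,1.3,-0.8],[0.75,0,1.3,0]]

```text
time: 16.6
tool_pos: [564.0, 87.5, 187.4]
tcp_rot: [3.141, -0.003, 0.474]
contact_force: [-4.0, 0.9, 8.6]
grip_width: 42.4
```

```bash
python3 l.py; python3 tilt.py
```

```text
t 16.60 u -16.2 v -0.4 w 28.7 | local x 0.3 s 63.0 | yaw 27.13 | F u -3.1 v -2.6 w 8.6 axial 9.0 Mz 0.62 grip 42.4
mouth rim z 29.99043485329664 1628
4774 axis at mouth x,y; slopes [-0.961  0.004 -0.005  0.002] rms 0.45603133902788673 top z [57.408 74.558]
```

Call:
carry_out:
  deltas:
    - [[0,0,0,0],[0,0,0,0],[0,0,0,0],[0,0,-15,0],[0,0,-45,0],[-15,0,-75,0],[-40,0,-95,0],[-55,0,-100,0],[-55,0,-100,0],[-55,0,-100,0]]
  fingers: 60

```text
time: 17.65
tool_pos: [515.0, 61.8, 285.5]
tcp_rot: [3.141, -0.001, 0.474]
contact_force: [0.5, 1.3, -1.3]
grip_width: 60.1
```

```bash
python3 l.py
cat > rim.py <<'E'
from h import *
from plant import bot
from scipy.optimize import least_squares
np.set_printoptions(precision=3,suppress=True)
c=bot.camera_model("wrist"); K,T=c["K"],c["camera_from_world"]; p,d=bot.capture("wrist"); W=unproj(d,K,T); cv2.imwrite("pics/rim.png",p)
az=np.radians(-152.8); z=np.r_[.5*np.cos(az),.5*np.sin(az),np.cos(np.pi/6)]; y=np.r_[np.sin(az),-np.cos(az),0]; R=np.stack([np.cross(y,z),y,z],1)
q=(W-[578.6,94.5,111.7])@R; q[...,2]+=30
r=np.hypot(q[...,0],q[...,1]); k=(r>28)&(r<32)&(abs(q[...,2]-30)<6)&(d>0); print('mouth z',np.median(q[k][:,2]),k.sum())
k=(r>17)&(r<24)&(abs(q[...,2]-76)<8)&(d>0); P=q[k]; print('rim: hist',*np.histogram(P[:,2],bins=np.arange(68,84.1,1)))
k=(abs(P[:,2]-np.percentile(P[:,2],70))<2.5);Q=P[k]; A=np.c_[np.ones(len(Q)),Q[:,:2]]; cc=np.linalg.lstsq(A,Q[:,2],rcond=None)[0]; print('rim plane',cc,len(Q),'circ',cv2.minEnclosingCircle(Q[:,:2].astype(np.float32)))
s=(q[...,2]>36)&(q[...,2]<74)&(q[...,0]>6)&(q[...,0]<32)&(abs(q[...,1])<17)&(d>0); P=q[s]
f=lambda v:np.hypot(P[:,0]-v[0]-v[2]*(P[:,2]-30),P[:,1]-v[1]-v[3]*(P[:,2]-30))-22
print('axis',least_squares(f,[0,0,0,0],loss='soft_l1').x,len(P))
k=(q[...,2]>85)&(q[...,2]<112)&(q[...,0]>40)&(abs(q[...,1]-110)<40)&(d>0); print('peg',np.median(q[k],0),k.sum())
E
python3 rim.py
```

```text
t 17.65 u -71.5 v 0.0 w 126.8 | local x 1.5 s 175.6 | yaw 27.18 | F u 1.1 v -1.0 w -1.3 axial -1.7 Mz -0.02 grip 60.1
mouth z 30.10728182002014 930
rim: hist [100  81  99 103 101 102 225 398  96   1   0   0   0   0   0   0] [68. 69. 70. 71. 72. 73. 74. 75. 76. 77. 78. 79. 80. 81. 82. 83. 84.]
rim plane [75.032  0.002 -0.006] 842 circ ((-0.8738889694213867, 0.18711400032043457), 22.173229217529297)
axis [-1.214 -0.022 -0.006  0.004] 1328
peg [ 74.283 107.549  99.57 ] 1025
```

View pics/rim.png

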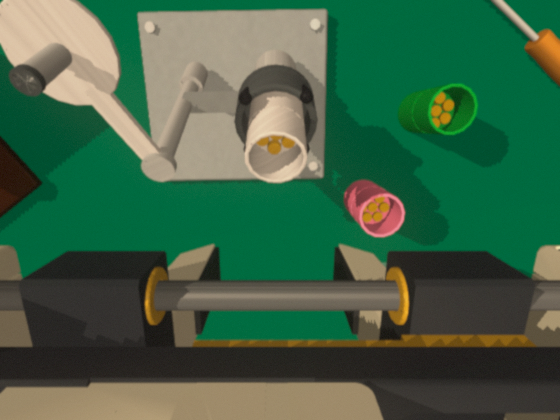

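Call:
carry_out:
  deltas:
    - [[0,0,-15,0],[15,-17,-25,0],[40,-45,-25,0],[68,-75,-25,0],[90,-100,-25,0],[97,-107.5,-25,0],[97,-107.5,-10,0],[97,-107.5,8,0],[97,-107.5,20,0],[97,-107.5,22,0],[97,-107.5,22,0]]
  fingers: 40

```text
time: 18.8
tool_pos: [552.0, 201.5, 263.3]
tcp_rot: [-3.142, 0.001, 0.474]
contact_force: [0.6, 0.4, 0.4]
grip_width: 40.0
```

```bash
python3 l.py
python3 - <<'E'
from plant import bot
import cv2
p,d=bot.capture("wrist"); cv2.imwrite("pics/w5.png",p)
E
```

```text
t 18.80 u 25.2 v -107.4 w 104.6 | local x 74.1 s 107.9 | yaw 27.19 | F u 0.7 v -0.1 w 0.4 axial 0.0 Mz 0.01 grip 40.0
```

View pics/w5.png

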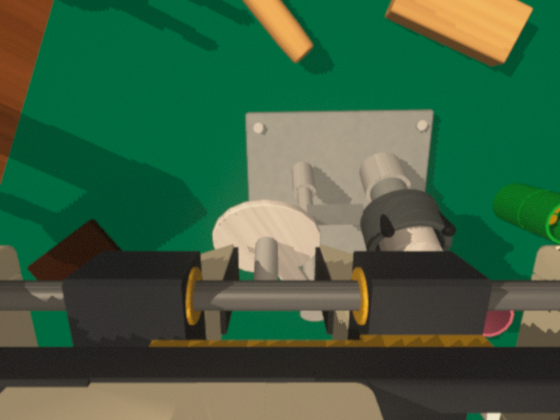

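Call:
carry_out:
  deltas:
    - [[0,0,0,0],[0,0,0,0],[0,0,0,0],[0,0,0,0],[0,0,0,0]]
  fingers: 6

```text
time: 19.35
tool_pos: [551.9, 202.2, 264.0]
tcp_rot: [-3.141, -0.001, 0.475]
contact_force: [-0.2, 2.9, 2.4]
grip_width: 11.0
```

```bash
python3 l.py
python3 - <<'E'
import numpy as np
t0=1.925
for t in np.linspace(1.85,-0.03,19):
    dx=80*(np.sin(t)-np.sin(t0)); dy=-80*(np.cos(t)-np.cos(t0)); print([round(float(a),1) for a in(.866*dx,-dy,-.5*dx)],end=' ')
E
```

```text
t 19.35 u 25.5 v -108.0 w 105.3 | local x 74.8 s 108.5 | yaw 27.22 | F u 1.2 v -2.7 w 2.4 axial 1.5 Mz 0.05 grip 11.0
[1.6, 5.7, -0.9] [3.2, 13.8, -1.9] [4.1, 22.1, -2.4] [4.3, 30.5, -2.5] [3.6, 38.8, -2.1] [2.3, 47.0, -1.3] [0.2, 55.0, -0.1] [-2.7, 62.7, 1.5] [-6.1, 70.0, 3.5] [-10.3, 76.8, 5.9] [-15.0, 83.2, 8.7] [-20.3, 88.9, 11.7] [-26.1, 93.9, 15.0] [-32.2, 98.3, 18.6] [-38.8, 101.8, 22.4] [-45.6, 104.6, 26.3] [-52.7, 106.5, 30.4] [-59.8, 107.5, 34.5] [-67.1, 107.7, 38.7]
```

Call:
carry_out:
  deltas:
    - [[1.6,5.7,-0.9,0],[3.2,13.8,-1.9,0],[4.1,22.1,-2.4,0],[4.3,30.5,-2.5,0],[3.6,38.8,-2.1,0],[2.3,47,-1.3,0],[0.2,55,-0.1,0],[-2.7,62.7,1.5,0],[-6.1,70,3.5,0],[-10.3,76.8,5.9,0]]

```text
time: 20.35
tool_pos: [577.9, 128.1, 257.4]
tcp_rot: [3.141, -0.0, 0.475]
contact_force: [2.1, 5.1, 0.1]
grip_width: 11.1
```

```bash
python3 l.py
```

```text
t 20.35 u 14.8 v -30.2 w 98.7 | local x 62.1 s 108.1 | yaw 27.20 | F u 4.2 v -3.6 w 0.1 axial -2.0 Mz -0.11 grip 11.1
```

Following the arc; remaining part relative to this point.

Call:
carry_out:
  deltas:
    - [[-4.7,6.4,2.8,0],[-10,12.1,5.8,0],[-15.8,17.1,9.1,0],[-21.9,21.5,12.7,0],[-28.5,25,16.5,0],[-35.3,27.8,20.4,0],[-42.4,29.7,24.5,0],[-49.5,30.7,28.6,0],[-56.8,30.9,32.8,0],[-57.5,30.9,33.2,0]]

```text
time: 21.35
tool_pos: [545.5, 77.5, 228.2]
tcp_rot: [3.139, -0.019, 0.474]
contact_force: [17.2, 19.2, 7.0]
grip_width: 11.4
```

```bash
python3 l.py
```

```text
t 21.35 u -37.2 v 0.0 w 69.5 | local x 2.5 s 108.8 | yaw 27.19 | F u 24.1 v -9.2 w 7.0 axial -6.0 Mz 0.08 grip 11.4
```

Call:
carry_out:
  deltas:
    - [[1.5,0,-0.9,0],[1.5,0,-0.9,0],[1.5,0,-0.9,0],[1.5,0,-0.9,0],[1.5,0,-20,0],[1.5,0,-55,0],[-20,0,-85,0],[-50,0,-100,0],[-60,0,-105,0],[-60,0,-105,0],[-60,0,-105,0]]
  fingers: 40

```text
time: 22.45
tool_pos: [487.7, 47.5, 328.7]
tcp_rot: [-3.141, 0.001, 0.474]
contact_force: [0.6, -0.4, 0.3]
grip_width: 40.3
```

```bash
python3 l.py
python3 - <<'E'
from h import *
from plant import bot
np.set_printoptions(precision=2,suppress=True)
c=bot.camera_model("wrist"); K,T=c["K"],c["camera_from_world"]; p,d=bot.capture("wrist"); W=unproj(d,K,T); cv2.imwrite("pics/end.png",p)
az=np.radians(-152.8); z=np.r_[.5*np.cos(az),.5*np.sin(az),np.cos(np.pi/6)]; y=np.r_[np.sin(az),-np.cos(az),0]; R=np.stack([np.cross(y,z),y,z],1)
q=(W-[578.6,94.5,111.7])@R; q[...,2]+=30
r=np.hypot(q[...,0],q[...,1]); k=(r>30)&(r<32)&(abs(q[...,2]-30)<6)&(d>0); print('mouth z',np.median(q[k][:,2]))
k=(abs(q[...,2]-81.5)<3)&(abs(q[...,0])<40)&(q[...,1]<25)&(q[...,1]>-40)&(d>0); Q=q[k]; print('disc z',np.median(Q[:,2]),Q.min(0),Q.max(0))
k=(q[...,2]>90)&(q[...,2]<118)&(abs(q[...,0])<30)&(abs(q[...,1])<25)&(d>0); print('peg',np.median(q[k],0),k.sum())
E
```

```text
t 22.45 u -102.3 v 0.2 w 170.0 | local x -3.6 s 228.4 | yaw 27.18 | F u 0.4 v 0.6 w 0.3 axial 0.0 Mz -0.03 grip 40.3
mouth z 29.951146767739928
disc z 81.74959596204906 [-29.26 -28.82  78.54] [28.24 24.97 84.46]
peg [  2.87  -0.26 113.65] 501
```

View pics/end.png

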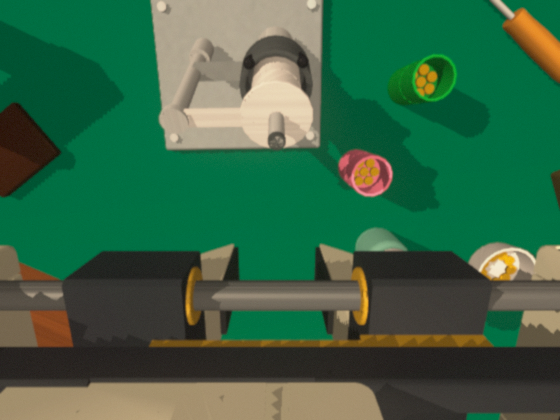

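```bash
python3 -c "
from plant import bot
print(bot.close_job())"
```

```text
the job is handed in; nothing more can be done
None
```

The cup is home in the holder, the cover is swung shut over it, and I handed the job in at about 22.5 s. No verdict was reported.

**What I did:**
- The tool can only point straight down, so I gripped the plain cup near its rim and drew its foot against the socket's far lip. That tilted it about 30° in the pads.
- I centred it in the socket and sank it with roughly ±7–8° twists. The highest push I read, between moves, was about 17 N, which sank the holder by about 0.7 mm.
- I let go, pinched the cover's peg, swung it along its arc to the stop, released it and backed off.

**Last checks:**
- **Before closing the cover**, which was still out at about 1.9 rad:
  - The cup's rim stood about 75.2 mm above the holder floor, against 75 mm nominal.
  - It was about 1 mm off centre and in line to within 0.01 rad.
- **After closing:**
  - The disc is centred over the cup to about 0.5 mm, roughly 0.01 rad from its stop.
  - Its top face is at 81.7 mm, against 81.5 mm nominal.
  - The holder is back at rest and the arm reads no contact force.

**Disagreements:**
- **Cup depth:** near the end of insertion, the gripper's position kept dropping about 2 mm further than the cup's expected height, probably from slight slip in the pads. The camera's rim measurement settled that the cup was home.
- **Cover position:** the peg's centre read 2.9 mm off along the slope, against 0.5 mm for the disc. I put this down to seeing only part of the peg.
- **Force at the cover's stop:** the arm read about 25 N sideways there just before release.
- **Other objects:** I did not measure them, but the moves stayed clear of them.

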